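Open the bench centrifuge

TASK

The run is over, so open the small centrifuge for unloading: press its orange release tab down and let it go so that the lid springs part-way up, then push the lid up and back from underneath with the fingertips until it lies fully open against its stop, easing it rather than flinging it. Do not pinch or grip anything, press no harder than needed, and leave the vials and the tube standing where they are.

Things in the scene. Friction and masses are not known exactly. Their poses are not given: they have to be found in the camera images.
- centrifuge: small bench centrifuge, fixed to the bench: pale grey round bowl 130 mm across with a console block (86 mm wide, top 49 mm high) in front and a hinge block behind; 214 mm long overall, 104 mm high with the lid shut. Origin on the bench under the centre of the bowl; its x axis points from the console at the front to the hinge at the back, y to its left, z up
- tab_press (a point): middle of the ridged top of the orange release tab (28 mm wide, 36 mm long); at rest 66 mm high and 114 mm in front of the bowl's centre; moves with the tab. Pressed straight down here it sinks up to 8 mm (2 N at first, about 6 N at the bottom), lets the lid go after 4 to 5 mm and springs back. Its hook, 26 mm behind this point and 14 mm wide, stands 93 mm high and holds the lip down
- tab (a joint): release tab, rad: 0 at rest, 0.30 fully pressed; the lid is let go at about 0.17
- lid_lip (a point): middle of the front edge of the lid's finger lip (60 mm wide, 6 mm thick; half-way through the thickness), 151 mm from the hinge axis; moves with the lid. The lip stands out 14 mm from the rim of the lid: a dark grey ring with a clear, low dome, 134 mm across, 0.12 kg. Shut, the lip is 80 mm high and 81 mm in front of the bowl's centre
- lid_hinge (a point): middle of the lid's hinge axis, 80 mm high and 70 mm behind the bowl's centre; the axis is level and runs along the centrifuge's y
- lid (a joint): lid angle, rad: 0 shut; once let go a spring lifts it to about 0.62 and holds it there; above that only its weight acts (about 0.6 N at the lip, plus slight damping): it falls back to 0.62 if let go before it is upright, and past about 1.6 it falls by itself to its stop at 1.83 (fully open)
- blue_vial: vial with a blue cap, 31 mm across, 56 mm high, loose, upright on the bench close by the centrifuge (one vial left of the console, the other right of the bowl); origin under its foot
- amber_vial: amber vial with a grey crimp cap, 36 mm across, 75 mm high, loose, upright on the bench close by the centrifuge (one vial left of the console, the other right of the bowl); origin under its foot
- tube_white: white tube bottle, 33 mm across, 94 mm high, loose, upright on the bench to the left of the bowl; origin under its foot
- hood_edge (a point): point on the fume hood's left side panel, 0.06 m behind its front edge and 0.15 m up, in mid-thickness; fixed. The panel is an upright beige board right of the centrifuge, 18 mm thick, parallel to the world's x, running away from the robot from x = 0.385; its front edge is 0.29 m high, then slopes back and up to 0.57 m at x = 0.66. Swing the arm past in front of it, not through it
Things that resemble listed ones, but are neither listed nor needed, are in the scene too. Leave any pink or red look-alike of the blue_vial alone.

How it is judged:
By the outcome, as a careful person would: the job done as asked, in the order asked, and still so for the second after the job is handed in, with the robot touching nothing.
It also fails if it takes over 54 s, if anything falls off the work surface, if the arm or the gripper's body presses on something with over 40 N, if the wrist force passes 120 N, or if a joint passes its speed limit or range.

ROBOT

A 6-joint arm with a two-finger parallel gripper is mounted at the origin on a cart in front of the work surface, level with it; the furniture and walls round the work are solid. World frame = base frame: x ahead of the robot, y to its left, z up, the work surface at z = 0. Lengths are in mm, angles in rad, forces in N, time in s.
With the tool pointing down it reaches from about 275 to 1000 mm from the base axis. Payload 8.4 kg.
Tool frame: the origin (TCP) lies on the centre line of the jaws, within the pads' length; the fingertips stand 25 mm ahead of it and the grasp point (between the pads) lies 6 mm ahead of it; z points along the fingers, x is the direction in which the jaws open and shut, and the axes are right-handed (so a half turn about z gives the same grasp; the last joint's range is limited). The gripper opens to 85 mm and grips with 20 to 120 N. Pads are 22 mm wide; open, the fingers measure 114 mm over their backs; the gripper's body (76 mm by 85 mm) begins 54 mm behind the grasp point. The pads swing forward as they close: fully open they stand 13 mm farther back than shut.
Start: joints at [1.28, 0.353, 1.633, -0, 1.155, -0.002], TCP at [178, 599.119, 256.281] pointing down, gripper open.
Joint ranges: [-2.63, 2.63], [-0.92, 2.1], [0.06, 2.66], [-1.3, 4.44], [0, 2.69], [-3.02, 3.02]. Speed limits (rad/s): [2.22, 2.22, 2.79, 3.14, 3.14, 3.14].

INTERFACE

Orientations are given as [roll, pitch, yaw] about the fixed x, y, z axes, in that order (R = Rz(yaw) Ry(pitch) Rx(roll)).
In Python, from rig import r gives the robot as it stands. The module is installed in compiled form; this text tells all that it offers.
- The arm moves only by the tool jog_arm, never from a script. Its argument "deltas" is a list of rows, each an object with "gripper": the gripper command: -1 is fully open, 1 is shut, values between are in proportion; "translation": the shift along the world's x, y, z in units of 10 cm (1.0 is 10 cm), a list of three; "dr": the turn, a rotation vector about the world's x, y, z in units of pi/2 rad (1.0 is pi/2 rad), a list of three. In form: [{"gripper": gripper, "translation": [x, y, z], "dr": [wx, wy, wz]}, ...]. A call has 1 to 12 rows; each row shifts and turns the commanded pose from where the row before left it; what a row does not reach is not made up. A row lasts 1/12 s, in which the tool goes at most 41.7 mm and 7.16 degrees, less where a joint would pass 70% of its speed; a pose out of reach is approached as far as the arm can. A call with a number of a shift or a turn outside -1 to 1 is refused whole. A call with a gripper value outside its range is refused whole. The fingers move at their own pace and stop on an object; "squeeze" is the grip in N (left out, the last holds). Time passes only in rows, so rows that do not move let the fingers close. It gives the time, the measured TCP pose, the force and the opening at its end, in the units of the state.
- r.sense(): the state, without advancing time (a new reading comes with each control period).
- r.grab_frame(name): name is "scene" or "side" or "wrist"; returns the picture (400x640x3 uint8, blue, green, red); there is no depth.
- r.calibration(name): a dict with "mtx" (3x3 intrinsics, pixels), "world_from_camera" (4x4, takes a point from camera to world coordinates). Camera axes: x right, y down, z forward; pixel columns grow to the right and rows downward; lengths in mm; the calibration is good to about 2 mm. A picture is of the moment at which its call begins: read the wrist's pose just before it. calibration takes no time and is no camera call; for the wrist camera it gives the pose at the moment of the call.
- r.sign_off(): hands the job in, once; it reports no verdict.
The state is a dict: "clock": time; "qpos": joint angles; "qvel": joint speeds; "joint_efforts": joint torques, N m; "eef_pos": TCP position; "tcp_rot": TCP orientation; "contact_force": force on the tool from outside, world axes, zero at the start; "wrist_torque": the same for the moment, N m; "opening": opening from 0.0 (shut) to 1.0 (fully open).
Only numpy, scipy, OpenCV 4.12 (cv2) and the standard library are available. Lean on these libraries where they do the work, as an engineer would, in place of code of your own. Each camera call takes 0.05 s, during which the arm holds its last target. There are 200 camera calls.

## Working session

There is one attempt and no reset: what is moved stays moved. The work goes in short steps, Python scripts to look and compute and a tool call to move; the robot and the scene stay as the last step left them, time stands still between calls to the robot, and variables do not carry over. Pictures are saved under pics/ and viewed, about 8 in all and at most 12, crops included, and the job is handed in when it is done.

Besides the shell and the picture viewer there is one more tool, called after "Emit:" by a JSON object that holds its "method" and its "body". jog_arm: Moves the arm, as the interface text tells. Shifts and turns lie within -1 to 1; 1 stands for 10 cm of shift or pi/2 rad of turn. Its arguments: {"type":"object","properties":{"deltas":{"type":"array"},"squeeze":{"type":"number"}},"required":["deltas"]}

```bash
mkdir -p pics; python3 - <<'E'
from rig import r
import cv2,numpy as np
np.set_printoptions(precision=3,suppress=True)
s=r.sense();print(s['clock'],s['eef_pos'],s['tcp_rot'],s['contact_force'],s['opening'])
for n in("scene","side"):
    cv2.imwrite(f"pics/{n}0.png",r.grab_frame(n)); c=r.calibration(n);print(n,c['mtx'],c['world_from_camera'])
E
```

```text
0.0 [177.891 598.661 255.515] [3.142 0.001 1.282] [ 0.41  -0.864  0.187] 1.0016363257629195
scene [[394.362   0.    325.104]
 [  0.    394.362 204.899]
 [  0.      0.      1.   ]] [[   0.499   -0.532    0.684  -22.538]
 [  -0.867   -0.304    0.396 -245.112]
 [  -0.003   -0.79    -0.613  635.797]
 [   0.       0.       0.       1.   ]]
side [[425.995   0.    324.832]
 [  0.    425.995 199.407]
 [  0.      0.      1.   ]] [[ -0.956   0.086  -0.279 784.453]
 [  0.291   0.355  -0.889 857.46 ]
 [  0.022  -0.931  -0.364 448.042]
 [  0.      0.      0.      1.   ]]
```

View pics/scene0.png

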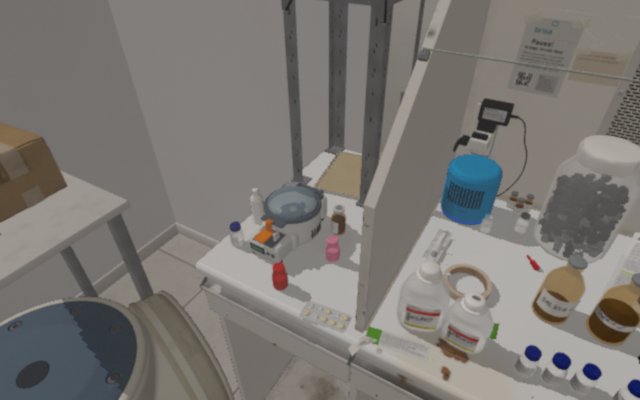

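View pics/side0.png

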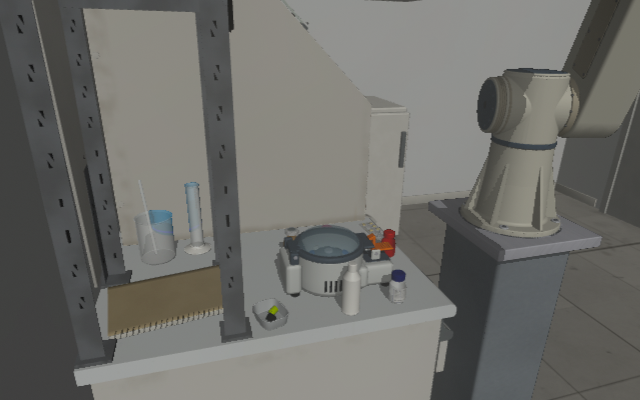

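The scene view shows the centrifuge bowl at about (293,210) with the orange tab at (267,235). The blue vial is at (237,233), the amber vial at (338,220), and the white tube at (256,203). Red and pink look-alikes are at (280,276) and (332,248). The side view shows the bowl at (332,255), the tab at (378,245), the tube at (351,290) and the blue vial at (398,287).

```bash
cat > h.py <<'E'
from rig import r
import cv2,numpy as np
np.set_printoptions(precision=3,suppress=True)
def ray(n,uv,c=None):
    c=c or r.calibration(n);T=np.array(c['world_from_camera']);d=np.linalg.inv(c['mtx'])@[*uv,1]
    return T[:3,3],T[:3,:3]@d
def plane(n,uv,z,c=None):
    o,d=ray(n,uv,c);return o+d*(z-o[2])/d[2]
def tri(rs):
    A=0;b=0
    for o,d in rs:
        d=d/np.linalg.norm(d);P=np.eye(3)-np.outer(d,d);A=A+P;b=b+P@o
    x=np.linalg.solve(A,b);return x,[np.linalg.norm(np.cross(d/np.linalg.norm(d),x-o)) for o,d in rs]
def proj(n,p,c=None):
    c=c or r.calibration(n);T=np.linalg.inv(c['world_from_camera']);q=c['mtx']@(T[:3,:3]@np.array(p,float)+T[:3,3]);return q[:2]/q[2]
def blobs(im,lo,hi,amin=8):
    m=cv2.inRange(cv2.cvtColor(im,cv2.COLOR_BGR2HSV),lo,hi);k,l,s,c=cv2.connectedComponentsWithStats(m)
    return [(s[i].tolist(),c[i].round(1)) for i in range(1,k) if s[i][4]>=amin]
E
python3 - <<'E'
from h import *
a=cv2.imread('pics/scene0.png');b=cv2.imread('pics/side0.png')
for n,im in(('scene',a),('side',b)):
    print(n,'orange',blobs(im,(6,140,120),(18,255,255)))
    print(n,'blue',blobs(im,(112,80,40),(130,255,255)))
A=cv2.resize(a[170:300,215:365],None,fx=5,fy=5,interpolation=cv2.INTER_CUBIC)
B=cv2.resize(b[215:325,270:420],None,fx=5,fy=5,interpolation=cv2.INTER_CUBIC)
cv2.imwrite('pics/c1.png',A[:600]);cv2.imwrite('pics/c2.png',B)
E
```

```text
scene orange [([254, 220, 19, 23, 213], array([264.8, 232.5]))]
scene blue [([443, 211, 9, 7, 13], array([446.5, 214.2])), ([454, 219, 9, 3, 9], array([458. , 220.2])), ([230, 222, 10, 9, 63], array([234.5, 225.9])), ([464, 222, 7, 2, 8], array([467.2, 222.2])), ([525, 346, 16, 15, 183], array([532.6, 352.8])), ([553, 353, 18, 16, 219], array([561.2, 360.5])), ([583, 364, 18, 16, 210], array([591.6, 371.3])), ([628, 380, 12, 18, 159], array([634.4, 387.4]))]
side orange [([368, 234, 26, 17, 163], array([380. , 243.6]))]
side blue [([392, 270, 13, 12, 127], array([398.2, 275.3]))]
```

View pics/c1.png

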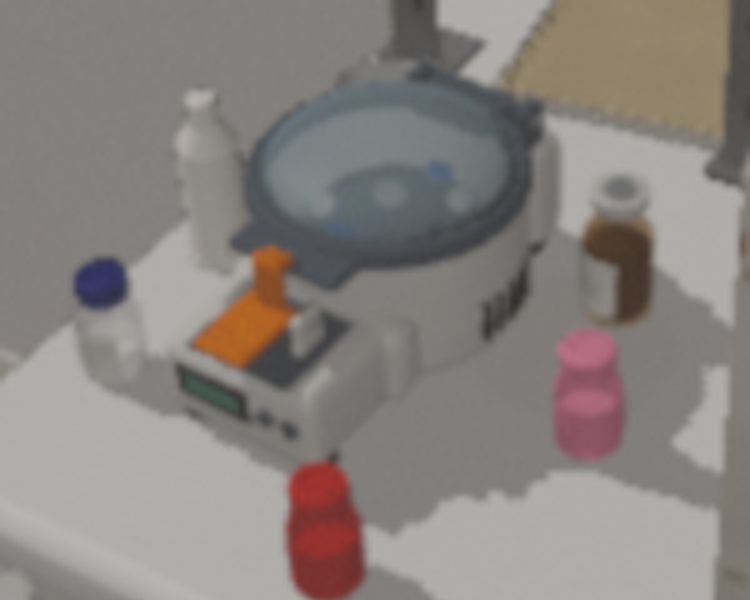

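View pics/c2.png

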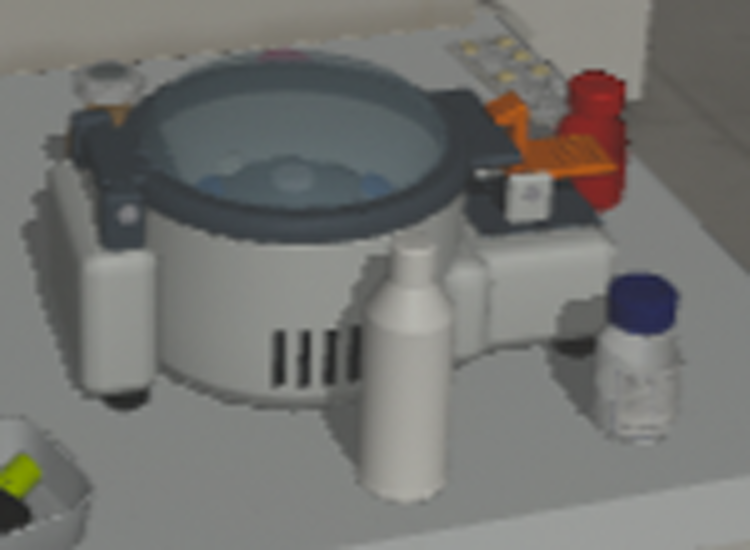

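The crops show the tab's flat, ridged pad centred at about (263,236) in scene and (385,246) in side. The hook stands under the middle of the lip, and the lip's front edge runs from (261,218) to (281,227) in scene.

```bash
python3 - <<'E'
from h import *
S=lambda u,v:(u/5+215-.4,v/5+170-.4); D=lambda u,v:(u/5+270-.4,v/5+215-.4)
def t(name,a,b): print(name,*tri([ray('scene',S(*a)),ray('side',D(*b))]))
t('pad',(242,329),(573,157)); t('hooktop',(270,252),(510,100)); t('bluecap',(102,270),(643,285)); t('tubecap',(203,98),(414,243)); t('ambercap',(622,188),(108,75))
P=[plane('scene',S(*p),66) for p in((190,345),(240,365),(298,315),(240,292))];print(P)
a=(P[3]+P[2]-P[0]-P[1])[:2];print('len',np.linalg.norm(a)/2,'yaw',np.arctan2(a[1],a[0]))
# outer ring edge extremes at z~83: left,right,front
Q=[plane('scene',S(*p),84) for p in((246,175),(532,175),(400,268),(385,78),(265,120),(500,100))];print(np.array(Q))
Q=np.array(Q)[:,:2];A=np.c_[2*Q,np.ones(len(Q))];x=np.linalg.lstsq(A,(Q**2).sum(1),rcond=None)[0];print('circ',x[:2],np.sqrt(x[2]+x[:2]@x[:2]))
Q=np.array([plane('side',D(*p),84) for p in((135,150),(467,150),(300,240),(180,215),(430,210))])[:,:2];A=np.c_[2*Q,np.ones(len(Q))];x=np.linalg.lstsq(A,(Q**2).sum(1),rcond=None)[0];print('circ',x[:2],np.sqrt(x[2]+x[:2]@x[:2]))
c=r.calibration('wrist');print(c['mtx'],c['world_from_camera'])
print(proj('side',(385,0,0)))
E
```

```text
pad [452.77  186.202  65.242] [np.float64(2.21446762099067), np.float64(2.2144676209907286)]
hooktop [478.348 184.975  91.486] [np.float64(0.11583178280299505), np.float64(0.11583178280290228)]
bluecap [461.46  270.358  57.431] [np.float64(0.5020735920817506), np.float64(0.5020735920818232)]
tubecap [552.847 279.312  92.791] [np.float64(0.4838145326744962), np.float64(0.4838145326745866)]
ambercap [613.265  86.082  72.541] [np.float64(0.5510420944004322), np.float64(0.5510420944004643)]
[array([435.291, 197.921,  66.   ]), array([435.924, 171.975,  66.   ]), array([473.637, 169.274,  66.   ]), array([473.309, 200.222,  66.   ])]
len 37.865892630152494 yaw -0.005278395899080187
[[524.247 233.064  84.   ]
 [589.118 119.546  84.   ]
 [504.496 135.816  84.   ]
 [620.171 220.938  84.   ]
 [563.019 251.024  84.   ]
 [632.226 162.67   84.   ]]
circ [562.942 179.767] 69.68684898174354
circ [565.278 194.741] 61.455324417267846
[[315.925   0.    320.382]
 [  0.    315.925 195.862]
 [  0.      0.      1.   ]] [[  0.285   0.925   0.251 114.608]
 [  0.959  -0.274  -0.076 618.301]
 [ -0.002   0.263  -0.965 371.948]
 [  0.      0.      0.      1.   ]]
[375.194 231.723]
```

The heights agree with the text: pad 65 mm against 66, hook 91 against 93. The pad is at about (453,186) and the axis is nearly along world x. I'll move to a viewpoint in front of it with the jaws shut.

Emit:
{"method": "jog_arm", "body": {"deltas": [{"gripper": 1, "translation": [0.185, -0.344, 0.04], "dr": [0, 0, 0.0153]}, {"gripper": 1, "translation": [0.185, -0.344, 0.04], "dr": [0, 0, 0.0153]}, {"gripper": 1, "translation": [0.185, -0.344, 0.04], "dr": [0, 0, 0.0153]}, {"gripper": 1, "translation": [0.185, -0.344, 0.04], "dr": [0, 0, 0.0153]}, {"gripper": 1, "translation": [0.185, -0.344, 0.04], "dr": [0, 0, 0.0153]}, {"gripper": 1, "translation": [0.185, -0.344, 0.04], "dr": [0, 0, 0.0153]}, {"gripper": 1, "translation": [0.185, -0.344, 0.04], "dr": [0, 0, 0.0153]}, {"gripper": 1, "translation": [0.185, -0.344, 0.04], "dr": [0, 0, 0.0153]}, {"gripper": 1, "translation": [0.185, -0.344, 0.04], "dr": [0, 0, 0.0153]}, {"gripper": 1, "translation": [0.185, -0.344, 0.04], "dr": [0, 0, 0.0153]}, {"gripper": 1, "translation": [0.185, -0.344, 0.04], "dr": [0, 0, 0.0153]}, {"gripper": 1, "translation": [0.185, -0.344, 0.04], "dr": [0, 0, 0.0153]}]}}

```text
clock: 1.1
eef_pos: [400.3, 184.4, 304.5]
tcp_rot: [3.141, -0.0, 1.572]
contact_force: [0.8, 0.8, -0.3]
opening: 0.001
```

Emit:
{"method": "jog_arm", "body": {"deltas": [{"gripper": 1, "translation": [0, 0, 0], "dr": [0, 0, 0]}, {"gripper": 1, "translation": [0, 0, 0], "dr": [0, 0, 0]}, {"gripper": 1, "translation": [0, 0, 0], "dr": [0, 0, 0]}]}}

```text
clock: 1.35
eef_pos: [399.8, 186.3, 304.1]
tcp_rot: [-3.141, -0.0, 1.569]
contact_force: [0.2, -0.7, 0.1]
opening: 0.003
```

```bash
python3 - <<'E'
from h import *
s=r.sense();print(s['clock'],s['qpos'],s['eef_pos'],s['tcp_rot'],s['contact_force'],s['opening'])
c=r.calibration('wrist');im=r.grab_frame('wrist');cv2.imwrite('pics/w1.png',im);np.save('w1.npy',c['world_from_camera']);print(c['world_from_camera'])
print('orange',blobs(im,(6,140,100),(18,255,255)))
E
```

```text
1.35 [ 0.432  0.009  1.947  0.     1.185 -1.137] [399.8   186.271 304.061] [-3.141 -0.     1.569] [ 0.231 -0.692  0.112] 0.00286006637795673
[[  0.002   0.965   0.262 333.795]
 [  1.     -0.002  -0.001 186.923]
 [ -0.      0.262  -0.965 420.406]
 [  0.      0.      0.      1.   ]]
orange [([307, 201, 24, 32, 694], array([318.9, 216.5]))]
```

View pics/w1.png

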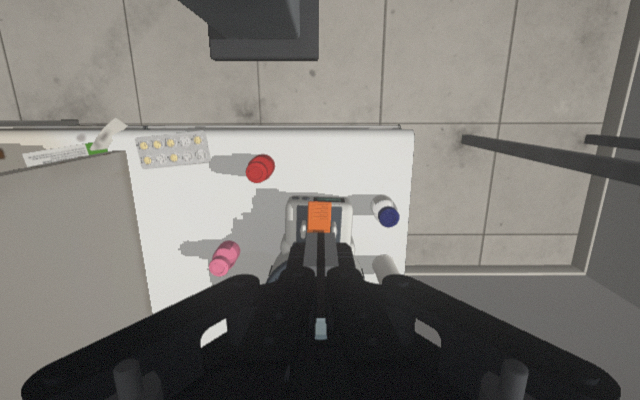

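The wrist view shows the tab as the orange blob, columns 307–331 and rows 201–233. The console is centred on the same column (about 319) with upright edges, so yaw is about 0. I'll tilt forward a bit and fit the arm geometry from the result to plan reach.

Emit:
{"method": "jog_arm", "body": {"deltas": [{"gripper": 1, "translation": [0, 0, 0], "dr": [0, -0.075, 0]}, {"gripper": 1, "translation": [0, 0, 0], "dr": [0, -0.075, 0]}, {"gripper": 1, "translation": [0, 0, 0], "dr": [0, -0.075, 0]}, {"gripper": 1, "translation": [0, 0, 0], "dr": [0, -0.075, 0]}, {"gripper": 1, "translation": [0, 0, 0], "dr": [0, 0, 0]}, {"gripper": 1, "translation": [0, 0, 0], "dr": [0, 0, 0]}]}}

```text
clock: 1.9
eef_pos: [398.1, 187.6, 303.8]
tcp_rot: [2.673, 0.001, 1.576]
contact_force: [0.3, -0.4, 0.3]
opening: -0.002
```

```bash
cat > kin.py <<'E'
from h import *
from scipy.optimize import least_squares
from scipy.spatial.transform import Rotation as R
lim=np.array([[-2.63,2.63],[-.92,2.1],[.06,2.66],[-1.3,4.44],[0,2.69],[-3.02,3.02]])
def fk(q,p):
    h,L1,L2,Lt=p
    A=R.from_euler('z',q[0])*R.from_euler('y',q[1]);B=A*R.from_euler('y',q[2])
    C=B*R.from_euler('z',q[3])*R.from_euler('y',q[4])*R.from_euler('z',q[5]+np.pi)
    return np.array([0,0,h])+A.apply([0,0,L1])+B.apply([0,0,L2])+C.apply([0,0,Lt]),C
def ik(pos,Rt,q0,p):
    f=lambda q:np.r_[(fk(q,p)[0]-pos)/100,(fk(q,p)[1].inv()*Rt).as_rotvec()]
    s=least_squares(f,np.clip(q0,lim[:,0]+.01,lim[:,1]-.01),bounds=(lim[:,0],lim[:,1]));return s.x,np.abs(s.fun).max()
def tool(tau): return R.from_euler('y',-tau)*R.from_euler('xyz',[np.pi,0,np.pi/2])
E
python3 - <<'E'
from kin import *
s=r.sense();print(s['clock'],s['qpos'],s['eef_pos'],s['tcp_rot'])
D=[([1.28,.353,1.633,0,1.155,-.002],[178,599.1,256.3],[np.pi,0,1.28]),([.432,.009,1.947,0,1.185,-1.137],[399.8,186.3,304.1],[-3.141,0,1.569]),(s['qpos'],s['eef_pos'],s['tcp_rot'])]
f=lambda p:np.concatenate([fk(np.array(q),p)[0]-e for q,e,_ in D])
o=least_squares(f,[250,560,470,330]);p=o.x;print(p,o.fun)
for q,e,w in D: print((fk(np.array(q),p)[1].inv()*R.from_euler('xyz',w)).as_rotvec())
np.save('p.npy',p)
c=r.calibration('wrist');c['world_from_camera']=np.load('w1.npy')
for uv in((307,201),(331,201),(319,201),(319,233)):print('tab',uv,plane('wrist',uv,66,c))
for uv in((287,205),(352,205)):print('console',plane('wrist',uv,49,c))
q=np.array(s['qpos'])
for tau in(.5,.8,1.05,1.3):
  q=np.array(s['qpos'])
  for tcp in([440,186,200],[450,186,110],[500,186,170],[560,186,230],[610,186,240],[650,186,230]):
    q,e=ik(np.array(tcp),tool(tau),q,p);print(tau,tcp,q,'%.4f'%e)
E
```

```text
1.9 [ 0.629 -0.187  2.201 -0.386  0.776 -0.718] [398.068 187.592 303.775] [2.673 0.001 1.576]
[225.796 565.722 469.404 310.644] [ 1.278 -0.069  0.346  0.034 -1.959  0.374  0.17   0.572 -0.72 ]
[ 0.    -0.001  0.002]
[ 0.001 -0.     0.   ]
[ 0.  0. -0.]
tab (307, 201) [436.171 170.935  66.   ]
tab (331, 201) [436.221 198.956  66.   ]
tab (319, 201) [436.196 184.946  66.   ]
tab (319, 233) [476.185 184.824  66.   ]
console [446.15  145.544  49.   ]
console [446.291 225.35   49.   ]
0.5 [440, 186, 200] [ 0.569  0.002  2.316 -0.61   0.468 -0.502] 0.0000
0.5 [450, 186, 110] [ 0.553  0.189  2.397 -1.138  0.281  0.049] 0.0000
0.5 [500, 186, 170] [ 0.487  0.137  2.255 -0.662  0.374 -0.508] 0.0000
0.5 [560, 186, 230] [ 0.425  0.137  2.083 -0.426  0.499 -0.813] 0.0000
0.5 [610, 186, 240] [ 0.383  0.199  1.979 -0.367  0.524 -0.91 ] 0.0000
0.5 [650, 186, 230] [ 0.355  0.268  1.913 -0.346  0.514 -0.951] 0.0000
0.8 [440, 186, 200] [ 0.686 -0.003  2.432 -1.3    0.465  0.259] 0.0850
0.8 [450, 186, 110] [ 0.641  0.205  2.399 -1.3    0.409  0.295] 0.2364
0.8 [500, 186, 170] [ 0.563  0.134  2.338 -1.3 
[... 394 characters left out ...]
6, 170] [ 0.623  0.151  2.323 -1.3    0.483  0.246] 0.3672
1.05 [560, 186, 230] [ 0.521  0.113  2.236 -1.3    0.402  0.111] 0.2846
1.05 [610, 186, 240] [ 0.459  0.165  2.156 -1.3    0.353  0.054] 0.2655
1.05 [650, 186, 230] [ 0.418  0.234  2.091 -1.3    0.318  0.025] 0.2707
1.3 [440, 186, 200] [ 0.913  0.13   2.381 -1.3    0.868  0.558] 0.4490
1.3 [450, 186, 110] [ 0.962  0.452  2.316 -1.3    1.007  0.843] 0.5153
1.3 [500, 186, 170] [ 0.734  0.212  2.291 -1.3    0.699  0.409] 0.5506
1.3 [560, 186, 230] [ 0.563  0.125  2.222 -1.3    0.487  0.16 ] 0.5196
1.3 [610, 186, 240] [ 0.482  0.169  2.147 -1.3    0.403  0.08 ] 0.5070
1.3 [650, 186, 230] [ 0.434  0.235  2.084 -1.3    0.355  0.044] 0.5139
```

```bash
python3 - <<'E'
from kin import *
p=np.load('p.npy')
def T(tau,az): return R.from_euler('z',az)*tool(tau)
def tcp(tip,tau,az): return np.array(tip)-25*T(tau,az).apply([0,0,1])
for az in(.4,.6,.8):
  q=np.array([.432,.009,1.947,0.05,1.185,-1.137+az])
  print('az',az)
  for tau,tip in((0,(440,185,220)),(.2,(440,185,200)),(.4,(445,185,150)),(.6,(450,185,100)),(.6,(453,185,62)),(.6,(440,185,90)),(.9,(430,185,120)),(1.2,(430,185,130)),(1.2,(515,185,145)),(1.2,(515,185,160)),(1.2,(560,185,205)),(1.2,(600,185,220)),(1.2,(640,185,220)),(1.2,(670,185,215))):
    t=tcp(tip,tau,az);q,e=ik(t,T(tau,az),q,p);w=t-310*T(tau,az).apply([0,0,1]);print(tau,tip,q,'%.3f'%e,'wrist',w.round())
c=r.calibration('wrist');c['world_from_camera']=np.load('w1.npy')
print('red',plane('wrist',(262,163),50,c),'pink',plane('wrist',(220,268),50,c),'blue',plane('wrist',(389,217),55,c))
for uv in((128,152),(150,305)):print('panel top?',plane('wrist',uv,290,c),plane('wrist',uv,0,c))
E
```

```text
az 0.4
0 (440, 185, 220) [ 0.398  0.122  1.965  0.     1.055 -1.573] 0.000 wrist [440. 185. 555.]
0.2 (440, 185, 200) [ 0.398  0.038  2.126  0.001  0.778 -1.574] 0.000 wrist [379. 159. 528.]
0.4 (445, 185, 150) [ 0.392  0.034  2.322  0.009  0.385 -1.586] 0.000 wrist [325. 134. 459.]
0.6 (450, 185, 100) [ 0.39   0.117  2.476  0.668  0.    -2.247] 0.052 wrist [276. 111. 376.]
0.6 (453, 185, 62) [ 0.387  0.212  2.455  1.438  0.    -3.02 ] 0.125 wrist [279. 111. 338.]
0.6 (440, 185, 90) [ 0.398  0.128  2.488  1.447  0.    -3.02 ] 0.074 wrist [266. 111. 366.]
0.9 (430, 185, 120) [ 0.406  0.028  2.525  1.454  0.    -3.02 ] 0.312 wrist [188.  83. 328.]
1.2 (430, 185, 130) [ 0.406 -0.004  2.535  1.453  0.    -3.02 ] 0.590 wrist [142.  63. 251.]
1.2 (515, 185, 145) [ 0.344  0.101  2.397  1.412  0.    -3.018] 0.557 wrist [227.  63. 266.]
1.2 (515, 185, 160) [ 0.344  0.07   2.4    1.414  0.    -3.019] 0.530 wrist [227.  63. 281.]
1.2 (560, 185, 205) [ 0.313  0.058  2.329  1.399  0.009 -3.02 ] 0.448 wrist [272.  63. 326.]
1.2 (600, 185, 220) [ 0.277  0.098  2.258  1.382  0.038 -3.02 ] 0.421 wris
[... 2332 characters left out ...]
 [297. -39. 266.]
1.2 (515, 185, 160) [ 0.17   0.101  2.332  1.087  0.313 -3.02 ] 0.581 wrist [297. -39. 281.]
1.2 (560, 185, 205) [ 0.117  0.101  2.24   1.087  0.397 -3.02 ] 0.507 wrist [342. -39. 326.]
1.2 (600, 185, 220) [ 0.089  0.147  2.158  1.085  0.444 -3.02 ] 0.480 wrist [382. -39. 341.]
1.2 (640, 185, 220) [ 0.072  0.214  2.079  1.082  0.475 -3.02 ] 0.472 wrist [422. -39. 341.]
1.2 (670, 185, 215) [ 0.062  0.269  2.019  1.08   0.493 -3.02 ] 0.470 wrist [452. -39. 336.]
red [393.968 117.647  50.   ] pink [530.919  56.342  50.   ] blue [459.849 270.257  55.   ]
panel top? [350.309 107.511 290.   ] [387.033 -69.088   0.   ]
panel top? [422.433 106.255 290.   ] [619.548 -73.136   0.   ]
```

Model fits (mm-level). I'll press with the current orientation (27° forward tilt, body leaning away from the lid), and work out the lifting orientation afterwards. Approaching above the tab.

Emit:
{"method": "jog_arm", "body": {"deltas": [{"gripper": 1, "translation": [0.076, -0.003, -0.298], "dr": [0, 0, 0]}, {"gripper": 1, "translation": [0.076, -0.003, -0.298], "dr": [0, 0, 0]}, {"gripper": 1, "translation": [0.076, -0.003, -0.298], "dr": [0, 0, 0]}, {"gripper": 1, "translation": [0.076, -0.003, -0.298], "dr": [0, 0, 0]}, {"gripper": 1, "translation": [0.076, -0.003, -0.298], "dr": [0, 0, 0]}, {"gripper": 1, "translation": [0.076, -0.003, -0.298], "dr": [0, 0, 0]}, {"gripper": 1, "translation": [0, 0, 0], "dr": [0, 0, 0]}, {"gripper": 1, "translation": [0, 0, 0], "dr": [0, 0, 0]}, {"gripper": 1, "translation": [0, 0, 0], "dr": [0, 0, 0]}]}}

```text
clock: 2.65
eef_pos: [446.6, 184.7, 126.4]
tcp_rot: [2.67, 0.0, 1.569]
contact_force: [-0.6, 0.3, 0.1]
opening: 0.001
```

```bash
python3 - <<'E'
from h import *
s=r.sense();print(s['clock'],s['qpos'],s['eef_pos'],s['tcp_rot'],s['contact_force'])
b=r.grab_frame('side');a=r.grab_frame('scene')
B=cv2.resize(b[170:300,290:420],None,fx=4,fy=4,interpolation=cv2.INTER_CUBIC);A=cv2.resize(a[170:300,215:285],None,fx=4,fy=4,interpolation=cv2.INTER_CUBIC)
cv2.imwrite('pics/p1.png',np.hstack([B,A]))
E
```

```text
2.65 [ 0.545  0.215  2.321 -0.896  0.307 -0.202] [446.583 184.705 126.449] [2.67  0.    1.569] [-0.558  0.303  0.115]
```

View pics/p1.png

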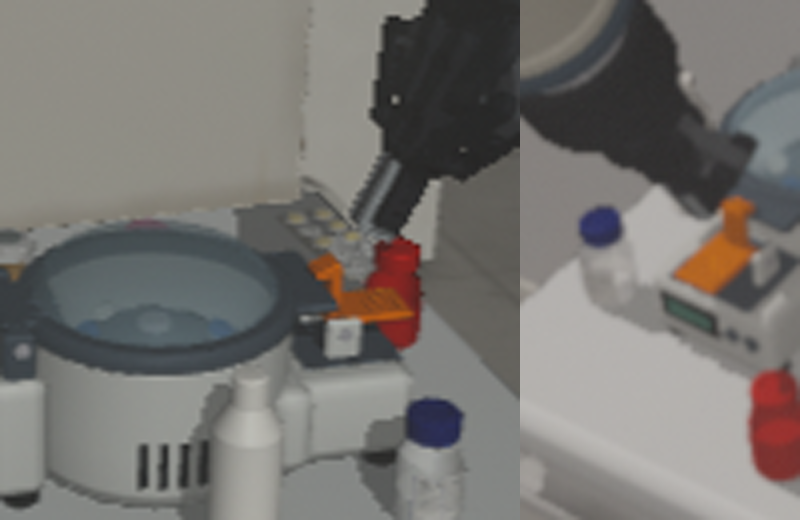

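The tip hangs above the tab in both views, with hook and lip clear of it. I'll descend to just above the pad.

Emit:
{"method": "jog_arm", "body": {"deltas": [{"gripper": 1, "translation": [-0.005, 0, -0.07], "dr": [0, 0, 0]}, {"gripper": 1, "translation": [-0.005, 0, -0.07], "dr": [0, 0, 0]}, {"gripper": 1, "translation": [-0.005, 0, -0.07], "dr": [0, 0, 0]}, {"gripper": 1, "translation": [-0.005, 0, -0.07], "dr": [0, 0, 0]}, {"gripper": 1, "translation": [0, 0, 0], "dr": [0, 0, 0]}, {"gripper": 1, "translation": [0, 0, 0], "dr": [0, 0, 0]}]}}

```text
clock: 3.25
eef_pos: [444.2, 184.9, 99.0]
tcp_rot: [2.668, -0.001, 1.571]
contact_force: [0.2, 0.5, -0.6]
opening: 0.001
```

Emit:
{"method": "jog_arm", "body": {"deltas": [{"gripper": 1, "translation": [0, 0, -0.02], "dr": [0, 0, 0]}, {"gripper": 1, "translation": [0, 0, -0.02], "dr": [0, 0, 0]}, {"gripper": 1, "translation": [0, 0, 0], "dr": [0, 0, 0]}, {"gripper": 1, "translation": [0, 0, 0], "dr": [0, 0, 0]}]}}

```text
clock: 3.58
eef_pos: [443.7, 184.6, 93.7]
tcp_rot: [2.67, -0.0, 1.57]
contact_force: [0.2, -0.4, 0.3]
opening: -0.002
```

Emit:
{"method": "jog_arm", "body": {"deltas": [{"gripper": 1, "translation": [0, 0, -0.02], "dr": [0, 0, 0]}, {"gripper": 1, "translation": [0, 0, 0], "dr": [0, 0, 0]}, {"gripper": 1, "translation": [0, 0, 0], "dr": [0, 0, 0]}]}}

```text
clock: 3.83
eef_pos: [443.7, 184.6, 91.5]
tcp_rot: [2.67, -0.0, 1.571]
contact_force: [-0.4, 0.5, 2.0]
opening: -0.001
```

Contact registers at 2 N, as predicted. I'll press on in small steps.

Emit:
{"method": "jog_arm", "body": {"deltas": [{"gripper": 1, "translation": [0, 0, -0.01], "dr": [0, 0, 0]}, {"gripper": 1, "translation": [0, 0, -0.01], "dr": [0, 0, 0]}, {"gripper": 1, "translation": [0, 0, -0.01], "dr": [0, 0, 0]}, {"gripper": 1, "translation": [0, 0, 0], "dr": [0, 0, 0]}, {"gripper": 1, "translation": [0, 0, 0], "dr": [0, 0, 0]}]}}

```text
clock: 4.25
eef_pos: [443.6, 184.6, 88.4]
tcp_rot: [2.67, -0.0, 1.571]
contact_force: [-1.1, 1.2, 3.3]
opening: 0.0
```

Emit:
{"method": "jog_arm", "body": {"deltas": [{"gripper": 1, "translation": [0, 0, -0.01], "dr": [0, 0, 0]}, {"gripper": 1, "translation": [0, 0, -0.01], "dr": [0, 0, 0]}, {"gripper": 1, "translation": [0, 0, -0.005], "dr": [0, 0, 0]}, {"gripper": 1, "translation": [0, 0, 0], "dr": [0, 0, 0]}, {"gripper": 1, "translation": [0, 0, 0], "dr": [0, 0, 0]}]}}

```text
clock: 4.67
eef_pos: [443.6, 184.6, 86.0]
tcp_rot: [2.67, -0.0, 1.571]
contact_force: [-2.6, 0.7, 4.6]
opening: 0.0
```

```bash
python3 - <<'E'
from h import *
s=r.sense();print(s['clock'],s['eef_pos'],s['contact_force'])
b=r.grab_frame('side');b0=cv2.imread('pics/side0.png')
print('lid region diff',[(cv2.absdiff(b,b0)[y0:y1,x0:x1]>40).sum() for y0,y1,x0,x1 in((180,226,290,365),(226,260,290,365))])
cv2.imwrite('pics/side1.png',b)
E
```

```text
4.6667 [443.603 184.56   85.963] [-2.623  0.651  4.633]
lid region diff [np.int64(2055), np.int64(1369)]
```

The lid region has changed a lot, so the lid has sprung. I'll let the tab go by rising and backing off towards the robot.

Emit:
{"method": "jog_arm", "body": {"deltas": [{"gripper": 1, "translation": [0, 0, 0.05], "dr": [0, 0, 0]}, {"gripper": 1, "translation": [0, 0, 0.1], "dr": [0, 0, 0]}, {"gripper": 1, "translation": [-0.1, 0, 0.2], "dr": [0, 0, 0]}, {"gripper": 1, "translation": [-0.2, 0, 0.3], "dr": [0, 0, 0]}, {"gripper": 1, "translation": [-0.2, 0, 0.3], "dr": [0, 0, 0]}, {"gripper": 1, "translation": [-0.1, 0, 0.3], "dr": [0, 0, 0]}, {"gripper": 1, "translation": [0, 0, 0.3], "dr": [0, 0, 0]}, {"gripper": 1, "translation": [0, 0, 0.3], "dr": [0, 0, 0]}, {"gripper": 1, "translation": [0, 0, 0], "dr": [0, 0, 0]}]}}

```text
clock: 5.47
eef_pos: [385.5, 186.2, 276.8]
tcp_rot: [2.663, -0.006, 1.571]
contact_force: [1.0, 1.4, 0.2]
opening: 0.005
```

```bash
python3 - <<'E'
from kin import *
s=r.sense();print(s['clock'],s['qpos'],s['eef_pos'],s['tcp_rot'])
b=r.grab_frame('side');a=r.grab_frame('scene');cv2.imwrite('pics/side2.png',b);cv2.imwrite('pics/scene2.png',a)
B=cv2.resize(b[170:320,270:420],None,fx=3,fy=3,interpolation=cv2.INTER_CUBIC);A=cv2.resize(a[150:300,210:320],None,fx=3,fy=3,interpolation=cv2.INTER_CUBIC)
cv2.imwrite('pics/p2.png',np.hstack([B,A]))
p=np.load('p.npy')
def T(tau,az,roll): return R.from_euler('z',az)*tool(tau)*R.from_euler('z',roll)
for az,roll in((.3,np.pi/2),(.5,np.pi/2),(.7,np.pi/2),(.5,.8),(.7,.8)):
  q=np.array(s['qpos']);q[3]=.05;q[4]=1;q[5]=q[0]-az-np.pi/2+roll
  print('az',az,roll,T(0,az,roll).as_euler('xyz'))
  for tau,tip in((0,(400,185,220)),(.3,(400,185,200)),(.6,(410,185,180)),(.9,(420,185,150)),(1.2,(430,185,130)),(1.2,(515,185,140)),(1.2,(560,185,205)),(1.2,(600,185,220)),(1.2,(640,185,220)),(1.2,(670,185,215))):
    t=np.array(tip)-25*T(tau,az,roll).apply([0,0,1]);q,e=ik(t,T(tau,az,roll),q,p);print(tau,tip,q,'%.3f'%e)
E
```

```text
5.4667 [ 0.652 -0.175  2.262 -0.436  0.71  -0.634] [385.469 186.229 276.781] [ 2.663 -0.006  1.571]
az 0.3 1.5707963267948966 [ 3.142 -0.     0.3  ]
0 (400, 185, 220) [ 0.433  0.061  2.034 -0.     1.047  0.133] 0.000
0.3 (400, 185, 200) [ 0.472 -0.074  2.256 -0.082  0.666  0.229] 0.000
0.6 (410, 185, 180) [ 0.513 -0.126  2.476 -0.541  0.234  0.705] 0.000
0.9 (420, 185, 150) [ 0.453 -0.062  2.545 -1.3    0.051  1.417] 0.255
1.2 (430, 185, 130) [ 0.409 -0.004  2.535 -1.299  0.     1.369] 0.592
1.2 (515, 185, 140) [ 0.346  0.111  2.396 -1.299  0.     1.328] 0.566
1.2 (560, 185, 205) [ 0.319  0.058  2.329 -1.299  0.     1.31 ] 0.446
1.2 (600, 185, 220) [ 0.299  0.097  2.261 -1.3    0.     1.299] 0.417
1.2 (640, 185, 220) [ 0.281  0.159  2.192 -1.3    0.     1.289] 0.410
1.2 (670, 185, 215) [ 0.269  0.211  2.14  -1.293  0.     1.276] 0.410
az 0.5 1.5707963267948966 [ 3.142 -0.     0.5  ]
0 (400, 185, 220) [ 0.433  0.061  2.034 -0.     1.047 -0.067] 0.000
0.3 (400, 185, 200) [ 0.414 -0.076  2.257  0.041  0.661 -0.115] 0.000
0.6 (410, 185, 180) [ 0.369 -0.129  2.479  0.364  0.209 -0.465] 0.
[... 2004 characters left out ...]
1]
0 (400, 185, 220) [ 0.433  0.061  2.034 -0.     1.047 -1.038] 0.000
0.3 (400, 185, 200) [ 0.358 -0.068  2.25   0.158  0.682 -1.222] 0.000
0.6 (410, 185, 180) [ 0.233 -0.106  2.461  0.838  0.349 -1.972] 0.000
0.9 (420, 185, 150) [ 0.079  0.012  2.586  1.776  0.477 -3.02 ] 0.121
1.2 (430, 185, 130) [-0.026  0.127  2.57   1.738  0.628 -3.02 ] 0.367
1.2 (515, 185, 140) [-0.045  0.244  2.422  1.735  0.675 -3.02 ] 0.335
1.2 (560, 185, 205) [-0.052  0.187  2.359  1.766  0.705 -3.02 ] 0.226
1.2 (600, 185, 220) [-0.052  0.223  2.289  1.777  0.715 -3.02 ] 0.196
1.2 (640, 185, 220) [-0.05   0.283  2.215  1.782  0.721 -3.02 ] 0.184
1.2 (670, 185, 215) [-0.049  0.334  2.159  1.785  0.724 -3.02 ] 0.180
```

View pics/p2.png

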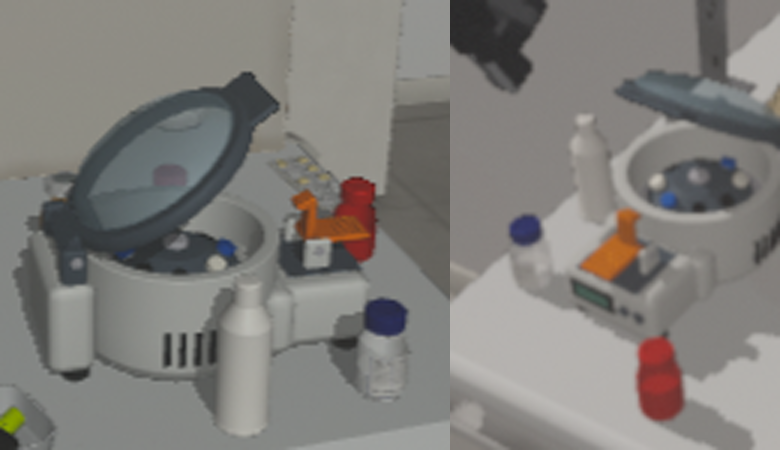

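The lid stands part-way open at about 0.62, with the lip at about (360,200) in side. The tab has sprung back and the vials and tube are in place. Next I'll search for an arm posture that reaches under the lip and stays feasible through the whole arc.

```bash
cat > srch.py <<'E'
from kin import *
p=np.load('p.npy')
def T(tau,az,roll): return R.from_euler('z',az)*tool(tau)*R.from_euler('z',roll)
def tipth(th,rr=138,off=-6):  # contact point on lid underside, finger-centre offset
    return np.array([637-rr*np.cos(th)+off*np.sin(th),185,80+rr*np.sin(th)+off*np.cos(th)])
if __name__=='__main__':
  seeds=[np.array(x) for x in([.5,.1,2.3,-.8,.5,0],[.2,.2,2.4,2.5,.8,-2.],[.2,.2,2.4,2.5,.8,1.],[.2,.2,2.4,1.2,.8,0],[.6,.3,2.2,-1.2,1.,0.])]
  for az in(-1.2,-.9,-.6,0,.3,.5,.7,.9):
   for tau in(.8,.95,1.1,1.25,1.4):
    for roll in(-np.pi/2,-.8,0,.8,np.pi/2,np.pi):
      best=None
      for q in seeds:
        es=[];qs=[]
        for th in(.55,.8,1.1,1.4,1.83):
          t=tipth(th)-25*T(tau,az,roll).apply([0,0,1]);q,e=ik(t,T(tau,az,roll),q,p);es.append(e);qs.append(q)
          if e>.02:break
        else:
          m=min(np.min(np.minimum(x-lim[:,0],lim[:,1]-x)) for x in qs)
          if best is None or m>best[0]:best=(m,qs)
      if best:print(az,tau,'%.2f'%roll,'margin %.2f'%best[0],best[1][0],best[1][-1])
  print('post',plane('side',(235,333),0),plane('side',(95,355),0))
E
python3 srch.py
```

```text
-1.2 0.8 -1.57 margin 0.50 [ 0.762  0.5    1.886 -0.775  1.246 -0.733] [ 0.615  0.583  1.547 -0.795  1.346 -1.004]
-1.2 0.8 -0.80 margin 0.50 [ 0.762  0.5    1.886 -0.775  1.246  0.038] [ 0.615  0.583  1.547 -0.795  1.346 -0.233]
-1.2 0.8 0.00 margin 0.50 [ 0.762  0.5    1.886 -0.775  1.246  0.838] [ 0.615  0.583  1.547 -0.795  1.346  0.567]
-1.2 0.8 0.80 margin 0.50 [ 0.762  0.5    1.886 -0.775  1.246  1.638] [ 0.615  0.583  1.547 -0.795  1.346  1.367]
-1.2 0.8 1.57 margin 0.50 [ 0.762  0.5    1.886 -0.775  1.246  2.408] [ 0.615  0.583  1.547 -0.795  1.346  2.138]
-1.2 0.8 3.14 margin 0.45 [ 0.762  0.5    1.886 -0.775  1.246 -2.304] [ 0.615  0.583  1.547 -0.795  1.346 -2.574]
-1.2 0.95 -1.57 margin 0.39 [ 0.811  0.569  1.876 -0.856  1.345 -0.638] [ 0.659  0.634  1.554 -0.909  1.422 -0.912]
-1.2 0.95 -0.80 margin 0.39 [ 0.811  0.569  1.876 -0.856  1.345  0.133] [ 0.659  0.634  1.554 -0.909  1.422 -0.141]
-1.2 0.95 0.00 margin 0.39 [ 0.811  0.569  1.876 -0.856  1.345  0.933] [ 0.659  0.634  1.554 -0.909  1.422  0.659]
-1.2 0.95 0.80 margin 0.39 [ 0.811  0.569  1.876 -0.856  1.345  1.7
[... 17452 characters left out ...]
509  2.528  2.008  1.204 -1.471] [-0.137  0.457  2.189  1.895  1.039 -1.075]
0.9 1.4 -1.57 margin 0.12 [-0.234  0.66   2.54   2.016  1.425 -0.054] [-0.159  0.548  2.218  1.993  1.229  0.346]
0.9 1.4 -0.80 margin 0.12 [-0.234  0.66   2.54   2.016  1.425  0.717] [-0.159  0.548  2.218  1.993  1.229  1.117]
0.9 1.4 0.00 margin 0.12 [-0.234  0.66   2.54   2.016  1.425  1.517] [-0.159  0.548  2.218  1.993  1.229  1.917]
0.9 1.4 0.80 margin 0.12 [-0.234  0.66   2.54   2.016  1.425  2.317] [-0.159  0.548  2.218  1.993  1.229  2.717]
0.9 1.4 3.14 margin 0.12 [-0.234  0.66   2.54   2.016  1.425 -1.625] [-0.159  0.548  2.218  1.993  1.229 -1.224]
post [750.495 288.834   0.   ] [952.532 284.395   0.   ]
```

Approaching from the left (az −1.2, tilt 1.2) has the best margins and stays well above the vials and tube. I'll check the transit.

```bash
cat > path.py <<'E'
from srch import *
s=r.sense();q=np.array(s['qpos']);P0=np.array(s['eef_pos']);R0=R.from_euler('xyz',s['tcp_rot']);Rt=T(1.2,-1.2,0)
rv=(Rt*R0.inv()).as_rotvec();print('rotvec units',rv/(np.pi/2),np.degrees(np.linalg.norm(rv)),Rt.as_euler('xyz'))
zt=Rt.apply([0,0,1]);print('zt',zt)
A=np.array([440,330,250.]);B=np.array([522,270,140])-25*zt;print('A,B',A,B)
def show(P,Rr,l=''):
    global q
    q2,e=ik(P,Rr,q,p);print(l,P.round(1),q2,'%.3f'%e,'dq',np.abs(q2-q).max().round(3));q=q2
for k in range(1,17): show(P0+(A-P0)*k/16,R.from_rotvec(rv*k/16)*R0,k)
for k in range(1,5): show(A+(B-A)*k/4,Rt,k)
for th in(.6,.8,1.,1.2,1.4,1.6,1.83):
    t=tipth(th,138,-14);t[1]=197;show(t-25*zt,Rt,th)
E
python3 path.py
```

```text
rotvec units [-0.278 -0.404 -0.728] 79.02880352174782 [ 1.942 -0.     0.371]
zt [ 0.338 -0.869 -0.362]
A,B [440. 330. 250.] [513.557 291.717 149.059]
1 [387.4 193.8 270.7] [ 0.731 -0.15   2.267 -0.571  0.751 -0.403] 0.000 dq 0.226
2 [390.9 202.9 269.3] [ 0.804 -0.11   2.256 -0.678  0.806 -0.202] 0.000 dq 0.201
3 [394.4 212.  267.9] [ 0.866 -0.064  2.239 -0.758  0.87  -0.031] 0.000 dq 0.171
4 [398.  221.  266.5] [ 0.919 -0.013  2.217 -0.814  0.939  0.115] 0.000 dq 0.145
5 [401.5 230.1 265.2] [ 0.963  0.041  2.19  -0.853  1.01   0.238] 0.000 dq 0.124
6 [405.  239.2 263.8] [ 0.998  0.096  2.159 -0.878  1.081  0.345] 0.000 dq 0.106
7 [408.5 248.3 262.4] [ 1.026  0.153  2.124 -0.891  1.151  0.437] 0.000 dq 0.092
8 [412.  257.4 261. ] [ 1.047  0.211  2.085 -0.897  1.221  0.518] 0.000 dq 0.081
9 [415.5 266.4 259.6] [ 1.063  0.268  2.042 -0.897  1.29   0.589] 0.000 dq 0.072
10 [419.  275.5 258.3] [ 1.073  0.325  1.995 -0.893  1.359  0.654] 0.000 dq 0.069
11 [422.5 284.6 256.9] [ 1.079  0.381  1.946 -0.885  1.427  0.712] 0.000 dq 0.068
12 [426.  293.7 255.5] [ 1.081  0.436  1.894 -0.875  1.49
[... 553 characters left out ...]
81 -0.88   1.643  0.998] 0.000 dq 0.039
4 [513.6 291.7 149.1] [ 0.942  0.784  1.678 -0.902  1.606  1.013] 0.000 dq 0.038
0.6 [506.8 218.7 155.4] [ 0.882  0.708  1.834 -0.95   1.529  1.056] 0.000 dq 0.157
0.8 [522.4 218.7 178.3] [ 0.864  0.685  1.805 -0.964  1.55   1.007] 0.000 dq 0.049
1.0 [542.2 218.7 197.6] [ 0.841  0.672  1.767 -0.981  1.567  0.957] 0.000 dq 0.05
1.2 [565.5 218.7 212.6] [ 0.815  0.671  1.721 -1.     1.578  0.908] 0.000 dq 0.048
1.4 [591.3 218.7 222.7] [ 0.788  0.68   1.671 -1.02   1.584  0.864] 0.000 dq 0.05
1.6 [618.6 218.7 227.4] [ 0.76   0.7    1.617 -1.04   1.585  0.824] 0.000 dq 0.054
1.83 [650.4 218.7 226. ] [ 0.73   0.732  1.555 -1.06   1.581  0.786] 0.000 dq 0.063
```

Emit:
{"method": "jog_arm", "body": {"deltas": [{"gripper": 1, "translation": [0.017, 0.045, -0.008], "dr": [-0.0087, -0.0126, -0.0228]}, {"gripper": 1, "translation": [0.017, 0.045, -0.008], "dr": [-0.0087, -0.0126, -0.0228]}, {"gripper": 1, "translation": [0.017, 0.045, -0.008], "dr": [-0.0087, -0.0126, -0.0228]}, {"gripper": 1, "translation": [0.017, 0.045, -0.008], "dr": [-0.0087, -0.0126, -0.0228]}, {"gripper": 1, "translation": [0.017, 0.045, -0.008], "dr": [-0.0087, -0.0126, -0.0228]}, {"gripper": 1, "translation": [0.017, 0.045, -0.008], "dr": [-0.0087, -0.0126, -0.0228]}, {"gripper": 1, "translation": [0.017, 0.045, -0.008], "dr": [-0.0087, -0.0126, -0.0228]}, {"gripper": 1, "translation": [0.017, 0.045, -0.008], "dr": [-0.0087, -0.0126, -0.0228]}]}}

```text
clock: 6.23
eef_pos: [396.7, 219.9, 262.7]
tcp_rot: [2.498, 0.088, 1.274]
contact_force: [0.1, 0.4, -0.2]
opening: -0.002
```

Emit:
{"method": "jog_arm", "body": {"deltas": [{"gripper": 1, "translation": [0.034, 0.09, -0.017], "dr": [-0.0174, -0.0253, -0.0455]}, {"gripper": 1, "translation": [0.034, 0.09, -0.017], "dr": [-0.0174, -0.0253, -0.0455]}, {"gripper": 1, "translation": [0.034, 0.09, -0.017], "dr": [-0.0174, -0.0253, -0.0455]}, {"gripper": 1, "translation": [0.034, 0.09, -0.017], "dr": [-0.0174, -0.0253, -0.0455]}, {"gripper": 1, "translation": [0.034, 0.09, -0.017], "dr": [-0.0174, -0.0253, -0.0455]}, {"gripper": 1, "translation": [0.034, 0.09, -0.017], "dr": [-0.0174, -0.0253, -0.0455]}, {"gripper": 1, "translation": [0.034, 0.09, -0.017], "dr": [-0.0174, -0.0253, -0.0455]}, {"gripper": 1, "translation": [0.034, 0.09, -0.017], "dr": [-0.0174, -0.0253, -0.0455]}, {"gripper": 1, "translation": [0.034, 0.09, -0.017], "dr": [-0.0174, -0.0253, -0.0455]}, {"gripper": 1, "translation": [0.034, 0.09, -0.017], "dr": [-0.0174, -0.0253, -0.0455]}, {"gripper": 1, "translation": [0.034, 0.09, -0.017], "dr": [-0.0174, -0.0253, -0.0455]}, {"gripper": 1, "translation": [0.034, 0.09, -0.017], "dr": [-0.0174, -0.0253, -0.0455]}]}}

```text
clock: 7.23
eef_pos: [437.8, 328.3, 241.8]
tcp_rot: [1.938, 0.003, 0.367]
contact_force: [0.2, 1.1, 0.1]
opening: -0.0
```

Emit:
{"method": "jog_arm", "body": {"deltas": [{"gripper": 1, "translation": [0, 0, 0], "dr": [0, 0, 0]}, {"gripper": 1, "translation": [0, 0, 0], "dr": [0, 0, 0]}]}}

```text
clock: 7.4
eef_pos: [438.1, 327.9, 241.6]
tcp_rot: [1.941, 0.005, 0.371]
contact_force: [0.2, -0.6, -0.8]
opening: -0.0
```

Emit:
{"method": "jog_arm", "body": {"deltas": [{"gripper": 1, "translation": [0.15, -0.072, -0.185], "dr": [0, 0, 0]}, {"gripper": 1, "translation": [0.15, -0.072, -0.185], "dr": [0, 0, 0]}, {"gripper": 1, "translation": [0.15, -0.072, -0.185], "dr": [0, 0, 0]}, {"gripper": 1, "translation": [0.15, -0.072, -0.185], "dr": [0, 0, 0]}, {"gripper": 1, "translation": [0.15, -0.072, -0.185], "dr": [0, 0, 0]}, {"gripper": 1, "translation": [0, 0, 0], "dr": [0, 0, 0]}, {"gripper": 1, "translation": [0, 0, 0], "dr": [0, 0, 0]}]}}

```text
clock: 7.98
eef_pos: [512.4, 290.9, 151.3]
tcp_rot: [1.942, 0.004, 0.37]
contact_force: [-0.0, -0.2, -0.2]
opening: 0.001
```

```bash
python3 - <<'E'
from srch import *
s=r.sense();print(s['clock'],s['qpos'],s['eef_pos'],s['tcp_rot'],s['contact_force'])
zt=R.from_euler('xyz',s['tcp_rot']).apply([0,0,1]);tip=s['eef_pos']+25*zt;print('tip',tip,proj('scene',tip),proj('side',tip))
a=r.grab_frame('scene');b=r.grab_frame('side')
a2=a.copy()
for im,n in((a,'scene'),(b,'side')):
  for P,c in((tip,(0,255,0)),((637-151*np.cos(.62),185,80+151*np.sin(.62)),(255,0,255)),((637,185,80),(255,0,255))):
    cv2.circle(im,tuple(int(round(x)) for x in proj(n,P)),1,c,-1)
cv2.imwrite('pics/p3.png',np.hstack([cv2.resize(b[150:310,270:420],None,fx=3,fy=3,interpolation=cv2.INTER_CUBIC),cv2.resize(a[150:310,210:320],None,fx=3,fy=3,interpolation=cv2.INTER_CUBIC)]))
E
```

```text
7.9833 [ 0.947  0.827  1.601 -0.897  1.63   0.986] [512.413 290.899 151.277] [1.942 0.004 0.37 ] [-0.022 -0.229 -0.25 ]
tip [520.799 269.167 142.2  ] [247.241 179.822] [369.471 231.552]
```

View pics/p3.png

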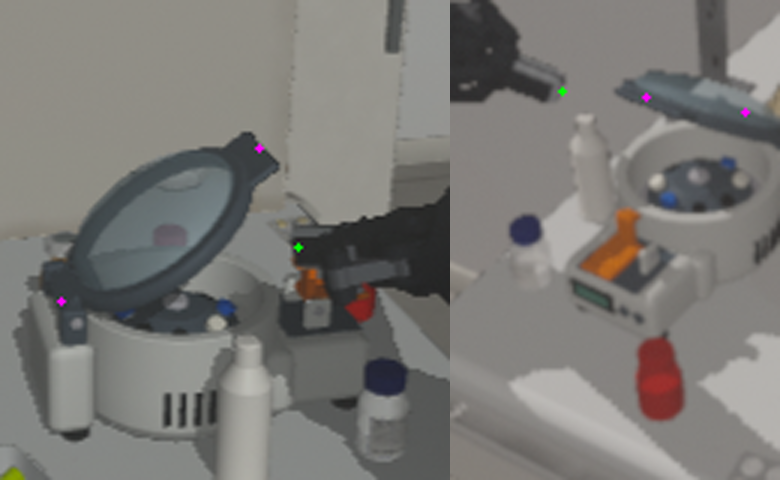

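The projected tip falls on the real fingertip, and the predicted lip point (magenta) sits on the lip's front edge, so the geometry holds. I'll drop slightly and slide in under the lip.

Emit:
{"method": "jog_arm", "body": {"deltas": [{"gripper": 1, "translation": [0.01, -0.12, -0.1], "dr": [0, 0, 0]}, {"gripper": 1, "translation": [0, -0.12, 0], "dr": [0, 0, 0]}, {"gripper": 1, "translation": [0, -0.12, 0], "dr": [0, 0, 0]}, {"gripper": 1, "translation": [0, -0.12, 0], "dr": [0, 0, 0]}, {"gripper": 1, "translation": [0, -0.12, 0], "dr": [0, 0, 0]}, {"gripper": 1, "translation": [0, -0.12, 0], "dr": [0, 0, 0]}, {"gripper": 1, "translation": [0, 0, 0], "dr": [0, 0, 0]}, {"gripper": 1, "translation": [0, 0, 0], "dr": [0, 0, 0]}]}}

```text
clock: 8.75
eef_pos: [514.0, 219.7, 141.9]
tcp_rot: [1.943, 0.001, 0.369]
contact_force: [0.6, -0.1, -0.7]
opening: 0.001
```

Emit:
{"method": "jog_arm", "body": {"deltas": [{"gripper": 1, "translation": [0, 0, 0.025], "dr": [0, 0, 0]}, {"gripper": 1, "translation": [0, 0, 0.025], "dr": [0, 0, 0]}, {"gripper": 1, "translation": [0, 0, 0.025], "dr": [0, 0, 0]}, {"gripper": 1, "translation": [0, 0, 0.025], "dr": [0, 0, 0]}, {"gripper": 1, "translation": [0, 0, 0], "dr": [0, 0, 0]}, {"gripper": 1, "translation": [0, 0, 0], "dr": [0, 0, 0]}]}}

```text
clock: 9.25
eef_pos: [514.0, 220.8, 151.8]
tcp_rot: [1.943, 0.001, 0.37]
contact_force: [0.5, -0.1, -0.5]
opening: 0.002
```

No contact yet, as expected, with a gap of 1–2 mm. I'll follow the lid's arc slowly at about 45 mm/s.

Emit:
{"method": "jog_arm", "body": {"deltas": [{"gripper": 1, "translation": [0.02, 0, 0.034], "dr": [0, 0, 0]}, {"gripper": 1, "translation": [0.02, 0, 0.034], "dr": [0, 0, 0]}, {"gripper": 1, "translation": [0.02, 0, 0.034], "dr": [0, 0, 0]}, {"gripper": 1, "translation": [0.023, 0, 0.031], "dr": [0, 0, 0]}, {"gripper": 1, "translation": [0.023, 0, 0.031], "dr": [0, 0, 0]}, {"gripper": 1, "translation": [0.023, 0, 0.031], "dr": [0, 0, 0]}]}}

```text
clock: 9.75
eef_pos: [527.2, 220.5, 171.6]
tcp_rot: [1.943, 0.001, 0.37]
contact_force: [-0.1, 0.4, -0.6]
opening: 0.003
```

```bash
python3 - <<'E'
from srch import *
s=r.sense();print(s['clock'],s['eef_pos'],s['contact_force'])
a=r.grab_frame('scene');b=r.grab_frame('side')
cv2.imwrite('pics/p4.png',np.hstack([cv2.resize(b[150:310,270:420],None,fx=3,fy=3,interpolation=cv2.INTER_CUBIC),cv2.resize(a[150:310,210:320],None,fx=3,fy=3,interpolation=cv2.INTER_CUBIC)]))
E
```

```text
9.75 [527.194 220.476 171.605] [-0.147  0.422 -0.585]
```

View pics/p4.png

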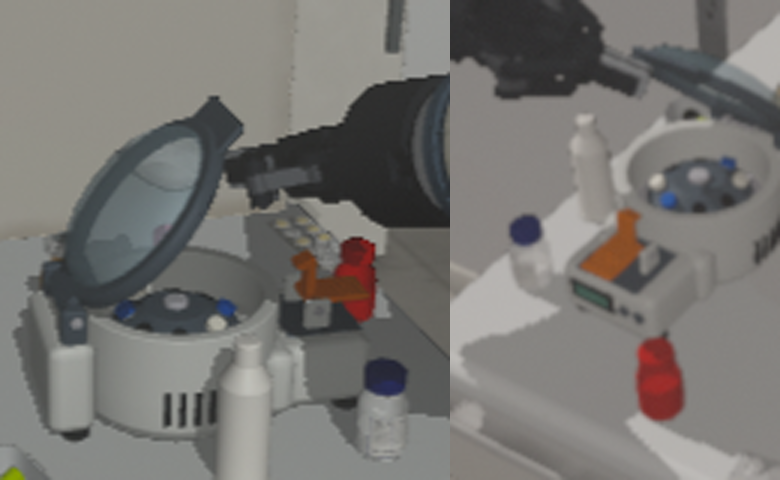

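The lid is rising with the fingertip under the lip (at about (347,203) in side), and the body is clear of everything. Continuing along the arc.

Emit:
{"method": "jog_arm", "body": {"deltas": [{"gripper": 1, "translation": [0.026, 0, 0.029], "dr": [0, 0, 0]}, {"gripper": 1, "translation": [0.026, 0, 0.029], "dr": [0, 0, 0]}, {"gripper": 1, "translation": [0.026, 0, 0.029], "dr": [0, 0, 0]}, {"gripper": 1, "translation": [0.029, 0, 0.027], "dr": [0, 0, 0]}, {"gripper": 1, "translation": [0.029, 0, 0.027], "dr": [0, 0, 0]}, {"gripper": 1, "translation": [0.029, 0, 0.027], "dr": [0, 0, 0]}, {"gripper": 1, "translation": [0.031, 0, 0.024], "dr": [0, 0, 0]}, {"gripper": 1, "translation": [0.031, 0, 0.024], "dr": [0, 0, 0]}, {"gripper": 1, "translation": [0.031, 0, 0.024], "dr": [0, 0, 0]}, {"gripper": 1, "translation": [0.033, 0, 0.021], "dr": [0, 0, 0]}, {"gripper": 1, "translation": [0.033, 0, 0.021], "dr": [0, 0, 0]}, {"gripper": 1, "translation": [0.033, 0, 0.021], "dr": [0, 0, 0]}]}}

```text
clock: 10.85
eef_pos: [562.9, 220.5, 201.7]
tcp_rot: [1.943, 0.001, 0.37]
contact_force: [-0.2, -0.3, -0.4]
opening: 0.002
```

Emit:
{"method": "jog_arm", "body": {"deltas": [{"gripper": 1, "translation": [0.035, 0, 0.018], "dr": [0, 0, 0]}, {"gripper": 1, "translation": [0.035, 0, 0.018], "dr": [0, 0, 0]}, {"gripper": 1, "translation": [0.035, 0, 0.018], "dr": [0, 0, 0]}, {"gripper": 1, "translation": [0.036, 0, 0.015], "dr": [0, 0, 0]}, {"gripper": 1, "translation": [0.036, 0, 0.015], "dr": [0, 0, 0]}, {"gripper": 1, "translation": [0.036, 0, 0.015], "dr": [0, 0, 0]}, {"gripper": 1, "translation": [0.038, 0, 0.012], "dr": [0, 0, 0]}, {"gripper": 1, "translation": [0.038, 0, 0.012], "dr": [0, 0, 0]}, {"gripper": 1, "translation": [0.038, 0, 0.012], "dr": [0, 0, 0]}]}}

```text
clock: 11.6
eef_pos: [595.7, 220.5, 215.1]
tcp_rot: [1.943, 0.001, 0.37]
contact_force: [-0.4, 0.3, -0.1]
opening: -0.002
```

```bash
python3 - <<'E'
from srch import *
s=r.sense();print(s['clock'],s['eef_pos'],s['contact_force'])
a=r.grab_frame('scene');b=r.grab_frame('side')
cv2.imwrite('pics/p5.png',np.hstack([cv2.resize(b[130:310,270:420],None,fx=3,fy=3,interpolation=cv2.INTER_CUBIC),cv2.resize(a[130:310,210:320],None,fx=3,fy=3,interpolation=cv2.INTER_CUBIC)]))
E
```

```text
11.6 [595.668 220.523 215.085] [-0.371  0.337 -0.092]
```

View pics/p5.png

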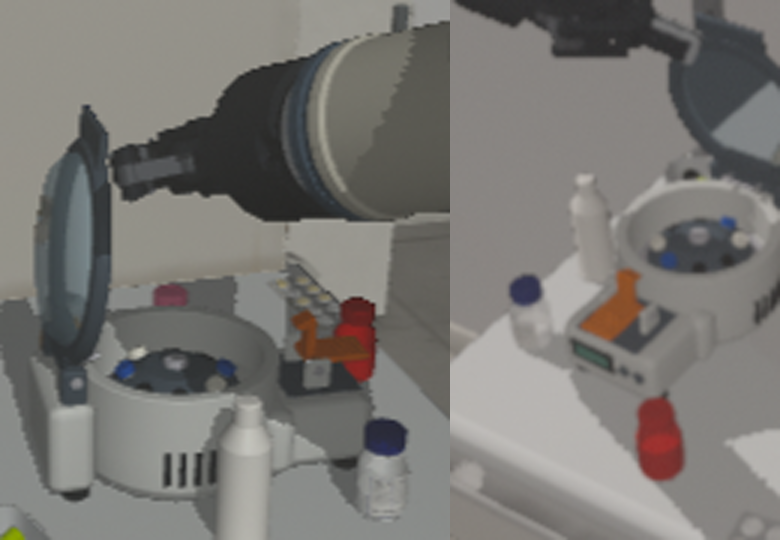

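The lid is almost upright and still resting on the fingertip. I'll continue slower through the balance point.

Emit:
{"method": "jog_arm", "body": {"deltas": [{"gripper": 1, "translation": [0.025, 0, 0.005], "dr": [0, 0, 0]}, {"gripper": 1, "translation": [0.025, 0, 0.005], "dr": [0, 0, 0]}, {"gripper": 1, "translation": [0.025, 0, 0.005], "dr": [0, 0, 0]}, {"gripper": 1, "translation": [0.025, 0, 0.005], "dr": [0, 0, 0]}, {"gripper": 1, "translation": [0.02, 0, 0.003], "dr": [0, 0, 0]}, {"gripper": 1, "translation": [0.02, 0, 0.003], "dr": [0, 0, 0]}, {"gripper": 1, "translation": [0.02, 0, 0.002], "dr": [0, 0, 0]}, {"gripper": 1, "translation": [0.02, 0, 0.002], "dr": [0, 0, 0]}, {"gripper": 1, "translation": [0.02, 0, 0.001], "dr": [0, 0, 0]}, {"gripper": 1, "translation": [0.02, 0, 0.001], "dr": [0, 0, 0]}, {"gripper": 1, "translation": [0.02, 0, 0], "dr": [0, 0, 0]}, {"gripper": 1, "translation": [0.02, 0, 0], "dr": [0, 0, 0]}]}}

```text
clock: 12.7
eef_pos: [621.5, 220.5, 218.2]
tcp_rot: [1.943, 0.001, 0.37]
contact_force: [0.3, 0.5, -0.5]
opening: 0.002
```

Emit:
{"method": "jog_arm", "body": {"deltas": [{"gripper": 1, "translation": [0.02, 0, 0], "dr": [0, 0, 0]}, {"gripper": 1, "translation": [0.02, 0, 0], "dr": [0, 0, 0]}, {"gripper": 1, "translation": [0.02, 0, 0], "dr": [0, 0, 0]}, {"gripper": 1, "translation": [0.02, 0, 0], "dr": [0, 0, 0]}, {"gripper": 1, "translation": [0.02, 0, -0.001], "dr": [0, 0, 0]}, {"gripper": 1, "translation": [0.02, 0, -0.001], "dr": [0, 0, 0]}, {"gripper": 1, "translation": [0, 0, 0], "dr": [0, 0, 0]}, {"gripper": 1, "translation": [0, 0, 0], "dr": [0, 0, 0]}]}}

```text
clock: 13.37
eef_pos: [633.3, 220.5, 217.9]
tcp_rot: [1.943, 0.001, 0.37]
contact_force: [1.4, 0.5, 0.3]
opening: -0.0
```

```bash
python3 - <<'E'
from srch import *
s=r.sense();print(s['clock'],s['eef_pos'],s['contact_force'])
a=r.grab_frame('scene');b=r.grab_frame('side')
cv2.imwrite('pics/p6.png',np.hstack([cv2.resize(b[130:310,270:420],None,fx=3,fy=3,interpolation=cv2.INTER_CUBIC),cv2.resize(a[130:310,210:320],None,fx=3,fy=3,interpolation=cv2.INTER_CUBIC)]))
E
```

```text
13.3667 [633.348 220.467 217.949] [1.351 0.526 0.328]
```

View pics/p6.png

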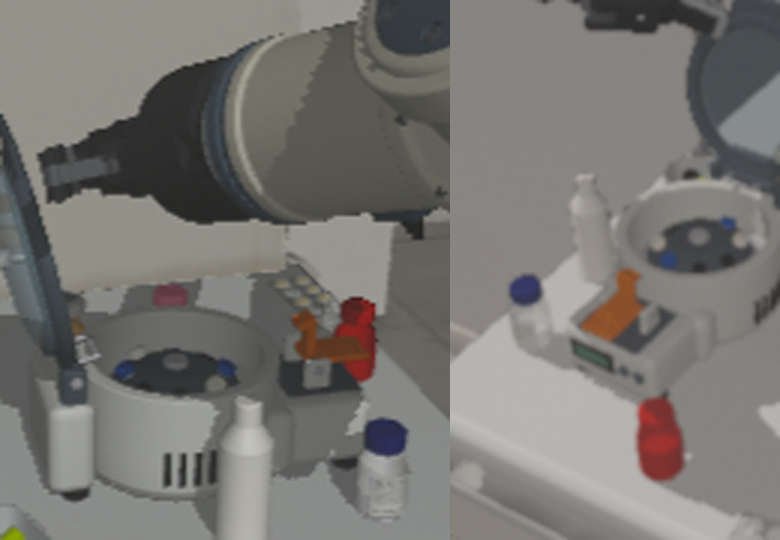

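The lid has tipped back past upright to its stop, and the tube and vials are standing. I'll retreat towards the robot and left, then do a final check.

Emit:
{"method": "jog_arm", "body": {"deltas": [{"gripper": 1, "translation": [-0.1, 0.03, 0], "dr": [0, 0, 0]}, {"gripper": 1, "translation": [-0.2, 0.1, 0.03], "dr": [0, 0, 0]}, {"gripper": 1, "translation": [-0.25, 0.2, 0.05], "dr": [0, 0, 0]}, {"gripper": 1, "translation": [-0.25, 0.2, 0.05], "dr": [0, 0, 0]}, {"gripper": 1, "translation": [-0.25, 0.2, 0.05], "dr": [0, 0, 0]}, {"gripper": 1, "translation": [-0.25, 0.2, 0.05], "dr": [0, 0, 0]}, {"gripper": 1, "translation": [-0.25, 0.2, 0.05], "dr": [0, 0, 0]}, {"gripper": 1, "translation": [-0.2, 0.2, 0.05], "dr": [0, 0, 0]}, {"gripper": 1, "translation": [0, 0, 0], "dr": [0, 0, 0]}, {"gripper": 1, "translation": [0, 0, 0], "dr": [0, 0, 0]}, {"gripper": 1, "translation": [0, 0, 0], "dr": [0, 0, 0]}]}}

```text
clock: 14.38
eef_pos: [458.1, 353.4, 250.9]
tcp_rot: [1.943, 0.001, 0.371]
contact_force: [0.7, -0.4, -0.5]
opening: 0.004
```

```bash
python3 - <<'E'
from srch import *
s=r.sense();print(s['clock'],s['eef_pos'],s['contact_force'])
a=r.grab_frame('scene');b=r.grab_frame('side');b0=cv2.imread('pics/side0.png');a0=cv2.imread('pics/scene0.png')
for n,i0,i1 in(('blue side',b0,b),('blue scene',a0,a)): print(n,*[[x for x in blobs(i,(112,80,40),(130,255,255)) if (380<x[1][0]<410 if 'side' in n else 225<x[1][0]<245)] for i in(i0,i1)])
for n,P in(('amber cap',(613,86,73)),('tube cap',(553,279,93))):
  for c,i0,i1 in(('scene',a0,a),('side',b0,b)):
    u,v=proj(c,P).astype(int);m=cv2.matchTemplate(i1[v-20:v+30,u-20:u+20],i0[v-8:v+18,u-8:u+9],cv2.TM_CCOEFF_NORMED);_,mx,_,l=cv2.minMaxLoc(m);print(n,c,'score %.2f shift'%mx,l[0]-12,l[1]-12)
for im,n in((a,'scene'),(b,'side')):
  for rr in(70,151):
    cv2.circle(im,tuple(int(round(x)) for x in proj(n,(637-rr*np.cos(1.83),185,80+rr*np.sin(1.83)))),1,(255,0,255),-1)
cv2.imwrite('pics/p7.png',np.hstack([cv2.resize(b[130:310,240:400],None,fx=3,fy=3,interpolation=cv2.INTER_CUBIC),cv2.resize(a[110:290,225:330],None,fx=3,fy=3,interpolation=cv2.INTER_CUBIC)]))
E
```

```text
14.3833 [458.073 353.363 250.918] [ 0.72  -0.392 -0.537]
blue side [([392, 270, 13, 12, 127], array([398.2, 275.3]))] [([392, 270, 13, 12, 127], array([398.3, 275.2]))]
blue scene [([230, 222, 10, 9, 63], array([234.5, 225.9]))] [([230, 222, 10, 9, 66], array([234.5, 225.9]))]
amber cap scene score 1.00 shift 0 0
amber cap side score 0.51 shift 11 -12
tube cap scene score 0.95 shift 0 0
tube cap side score 0.81 shift 0 -1
```

View pics/p7.png

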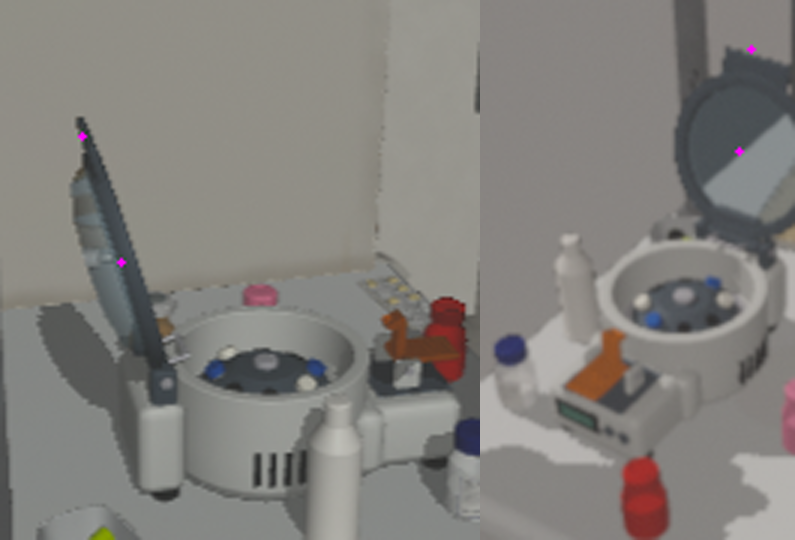

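The lid rests where 1.83 rad predicts: in the side view both magenta points lie along it. The vials and tube have not moved, and the arm is clear. Handing in.

```bash
python3 -c "
from rig import r
print(r.sense()['clock'],r.sign_off())"
```

```text
the job is handed in; nothing more can be done
14.4833 None
```

The centrifuge is open for unloading. I pressed the orange tab with the closed fingertips and let it go, and the lid sprang part-way up. I then eased the lid from underneath along its arc until it tipped back onto its stop. The arm ended clear of everything, and I handed in at 14.5 s.

- **Forces:** the tab took about 4.6 N of downward force. While pushing the lid, the readings between moves stayed under about 1.5 N. Nothing was gripped.
- **Lid:** in the last side view it lies where an angle of 1.83 rad predicts. In the scene view the predicted lip point sat a few pixels above the lip.
- **Vials and tube:** the blue vial and the tube are within a pixel of their first positions in both views. The amber vial has not shifted in the scene view.
- **Check that failed:** the side-view match on the amber vial's cap scored only 0.51. That view of the cap is probably blocked by the open lid, so its position rests on the scene view (match 1.00).

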